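Shim the rocking instrument case

TASK

The grey instrument case on the van's bench rocks because one foot, the one over the steel sole plate, is too short. Slide the flat metal shims, one by one and one on top of another, in between the sole plate and that foot until the case no longer rocks, then press gently on that foot's bolt head with the fingers for a moment to prove it and let go. Never shove or press the case hard, leave the shims lying flat and squarely under the foot, and do not disturb the other things on the bench.

Things in the scene. Friction and masses are not known exactly. Their poses are not given: they have to be found in the camera images.
- case: Grey instrument case, body 240 (own x) x 200 (own y), top 112 above the bench; origin on the bench under its middle, z up. Four feet on flat ears at own (+-100, +-165). The foot at (+100, -165) is too short: the case rocks on the diagonal (+100, +165) to (-100, -165). About 3 N down on the short foot tips it until that foot meets something; let go, it tips back level. It does not slide.
- foot (a point): Centre of the underside of the short foot, axes as the case's; 17.6 above the bench when the case is level. Sole 18 across, flaring at 45 degrees to 29 across. The shims' way in is from case -y (no part of the case beyond 22 from the foot's axis there). The ear above has its top 36 above the bench.
- pad (a point): Point on the bench under the middle of the loose steel sole plate below the short foot: 35 farther out (case -y) than the foot. Plate 90 (case x) x 130 (case y); 5 or 11 thick, not told which, so the gap under the foot takes two shims or one, with 0.6 play. A plate of the other thickness lies spare on the case's other side.
- bolt_top (a point): Centre of the top of the round steel bolt head, 26 across and 10 high, straight above the short foot, 46 above the bench: the place to press to test for rocking. The case's body starts 65 away toward case +y.
- shim1_mid (a point): Centre of a loose flat metal shim, 110 (own x) x 32 (own y) x 6 thick, 57 g or so; all three are alike. Lies flat on the bench at the start, its middle 3 up; long way along own x, either end may go first. All three may not be needed.
- shim2_mid (a point): Centre of a loose flat metal shim, 110 (own x) x 32 (own y) x 6 thick, 57 g or so; all three are alike. Lies flat on the bench at the start, its middle 3 up; long way along own x, either end may go first. All three may not be needed.
- shim3_mid (a point): Centre of a loose flat metal shim, 110 (own x) x 32 (own y) x 6 thick, 57 g or so; all three are alike. Lies flat on the bench at the start, its middle 3 up; long way along own x, either end may go first. All three may not be needed.
- shim1: The same shim, origin in the middle of its underside (3 below its centre), x along its length, z up.
- shim2: The same shim, origin in the middle of its underside (3 below its centre), x along its length, z up.
- shim3: The same shim, origin in the middle of its underside (3 below its centre), x along its length, z up.
- screwdriver: Bystander: screwdriver lying on the bench, 170 long, origin in the middle of its underside . Not to be disturbed.
- jar: Bystander: closed jar, 52 across, 60 high, origin in the middle of its underside . Not to be disturbed.
- card: Bystander: circuit card lying flat, 100 x 70, origin in the middle of its underside . Not to be disturbed.
- tape: Bystander: roll of tape, 90 across, 25 high, origin in the middle of its underside . Not to be disturbed.
- carton: Bystander: small cardboard carton, 80 x 120 x 70, origin in the middle of its underside . Not to be disturbed.
- wrench: Bystander: wrench lying on the bench, 160 long, origin in the middle of its underside . Not to be disturbed.
Not all that is in view belongs to the job. What is shaped like the shim2 but brown is not meant. What is shaped like the shim1 but blue is not meant.

How it is judged:
By the outcome, as a careful person would: the job done as asked, in the order asked, and still so for the second after the job is handed in, with the robot touching nothing.
It also fails if it takes over 72 s, if anything falls off the work surface, if the arm or the gripper's body presses on something with over 40 N, if the wrist force passes 120 N, or if a joint passes its speed limit or range.

ROBOT

A 6-joint arm with a two-finger parallel gripper is mounted at the origin on the work surface. World frame = base frame: x ahead of the robot, y to its left, z up, the work surface at z = 0. Lengths are in m, angles in rad, forces in N, time in s.
With the tool pointing down it reaches from about 0.325 to 0.85 m from the base axis. Payload 4.4 kg.
Tool frame: the origin (TCP) lies at the very end of the fingers, on their centre line; the grasp point (between the pads) lies 19 mm behind it; z points along the fingers, y is the direction in which the jaws open and shut (so a half turn about z gives the same grasp; the last joint's range is limited). The gripper opens to 94 mm and grips with 3 to 60 N. Pads are 16 mm wide; open, the fingers measure 119 mm over their backs; the gripper's body (75 mm by 177 mm) begins 78 mm behind the grasp point.
Start: joints at [1.099, 0.207, 1.542, -0, 1.393, -0.15], TCP at [0.181, 0.546, 0.205] pointing down, gripper open.
Joint ranges: [-2.73, 2.73], [-0.86, 2.22], [0.23, 2.46], [-1.11, 4.25], [0.08, 2.63], [-2.82, 2.82]. Speed limits (rad/s): [2.79, 2.79, 3.14, 3.14, 3.14, 3.14].

INTERFACE

Orientations are given as a unit quaternion [w, x, y, z].
In Python, from cell import bot, viewer gives the robot as it stands.
- The arm moves only by the tool step_arm, never from a script. Its argument "rows" is a list of rows, each a list of 3 entries, a list of its own where there are three numbers: the opening, from -1 (shut) to 1 (fully open), so that 0 is half open, then the shift along the world's x, y, z in units of 0.2 m (1.0 is 0.2 m), then the turn, a rotation vector about the world's x, y, z in units of 0.5 rad (1.0 is 0.5 rad). In form: [[gripper, [dx, dy, dz], [wx, wy, wz]], ...]. A call has 1 to 5 rows; each row shifts and turns the commanded pose from where the row before left it; what a row does not reach is not made up. A row lasts 1/8 s, in which the tool goes at most 62.5 mm and 10.7 degrees, less where a joint would pass 70% of its speed; a pose out of reach is approached as far as the arm can. A call with a number of a shift or a turn outside -1 to 1 is refused whole. A call with a gripper value outside its range is refused whole. The fingers move at their own pace and stop on an object; "squeeze" is the grip in N (left out, the last holds). Time passes only in rows, so rows that do not move let the fingers close. It gives the time, the measured TCP pose, the force and the opening at its end, in the units of the state.
- bot.sense(): the state, without advancing time (a new reading comes with each control period).
- viewer.camera(name): name is "side" or "top"; returns the picture (384x512x3 uint8, blue, green, red); there is no depth.
- viewer.camera_model(name): a dict with "fov_y" (degrees; the focal length in pixels is half the picture's height over the tangent of half this angle, whatever the lens; pixels are square), "cx", "cy" (the principal point, pixels), "k1" (the pictures are not rectified: a ray, as slopes to the right and down, at radius r is drawn at 1 + k1 r^2 times it, then the intrinsics apply), "R" (3x3) and "t" (3): a world point X has camera coordinates R X + t. Camera axes: x right, y down, z forward; pixel columns grow to the right and rows downward; lengths in m; the calibration is good to about 2 mm. A picture is of the moment at which its call begins. camera_model takes no time and is no camera call.
- bot.hand_in(): hands the job in, once; it reports no verdict.
The state is a dict: "t": time; "qpos": joint angles; "qvel": joint speeds; "joint_torque": joint torques, N m; "tool_pos": TCP position; "orientation": TCP orientation; "ft_force": force on the tool from outside, world axes, zero at the start; "ft_torque": the same for the moment, N m; "width": opening from 0.0 (shut) to 1.0 (fully open).
Only numpy, scipy, OpenCV 4.12 (cv2) and the standard library are available. Lean on these libraries where they do the work, as an engineer would, in place of code of your own. Each camera call takes 0.05 s, during which the arm holds its last target. There are 200 camera calls.

## Working session

There is one attempt and no reset: what is moved stays moved. The work goes in short steps, Python scripts to look and compute and a tool call to move; the robot and the scene stay as the last step left them, time stands still between calls to the robot, and variables do not carry over. Pictures are saved under pics/ and viewed, about 8 in all and at most 12, crops included, and the job is handed in when it is done.

Besides the shell and the picture viewer there is one more tool, called after "Call:" by a JSON object that holds its "api" and its "payload". step_arm: Moves the arm, as the interface text tells. Its arguments: {"type":"object","properties":{"rows":{"type":"array","items":{"type":"array"}},"squeeze":{"type":"number"}},"required":["rows"]}

```bash
mkdir -p pics; ls; python3 - <<'E'
from cell import bot, viewer
import cv2, numpy as np
a=viewer.camera("top"); b=viewer.camera("side")
cv2.imwrite("pics/top0.png",a); cv2.imwrite("pics/side0.png",b)
cv2.imwrite("pics/both0.png",np.vstack([cv2.resize(a,(800,600))]))
for n in("top","side"):
    print(n,viewer.camera_model(n))
print(bot.sense())
E
```

```text
pics
top {'fov_y': 50.56841065786045, 'cx': 250.9112470516411, 'cy': 197.27718213593815, 'k1': -0.1341902427125835, 'R': array([[-0.00754269, -0.99996312, -0.00410654],
       [-0.99848376,  0.00775534, -0.05449796],
       [ 0.0545278 ,  0.00368925, -0.99850544]]), 't': array([-0.10749645,  0.52687136,  0.99601428])}
side {'fov_y': 56.609227736312555, 'cx': 250.26089786006904, 'cy': 190.07777711668018, 'k1': 0.013362265154078347, 'R': array([[ 0.84563641, -0.53358079,  0.01380637],
       [-0.35561261, -0.58249893, -0.73091359],
       [ 0.39804364,  0.61317742, -0.68233035]]), 't': array([-0.52462411,  0.16141815,  0.778443  ])}
{'t': 0.1, 'qpos': array([ 1.09950372e+00,  2.07351949e-01,  1.54279342e+00,  1.25372648e-05,
        1.39353107e+00, -1.50483729e-01]), 'qvel': array([-0.00157375, -0.00048176, -0.00327293,  0.00024411, -0.00087321,
       -0.00070787]), 'joint_torque': array([ 1.32483265e-04, -3.71862602e+01, -2.82295543e+01,  7.01162685e-02,
        3.09850671e-02, -3.96403073e-05]), 'tool_pos': array([0.18097759, 0.54500247, 0.20440559]), 'orientation': array([-3.24592302e-04,  1.59718477e-01,  9.87162055e-01, -9.90057302e-04]), 'ft_force': array([ 5.62586139e-01, -8.62135625e-05, -1.64486541e-01]), 'ft_torque': array([-0.0262824 ,  0.03050567,  0.01662286]), 'width': 1.00121742340405}
```

View pics/both0.png

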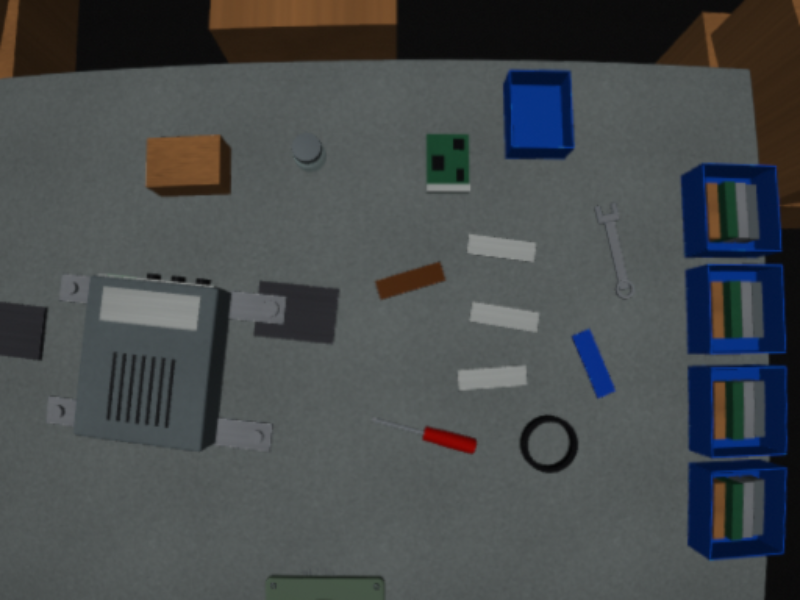

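View pics/side0.png

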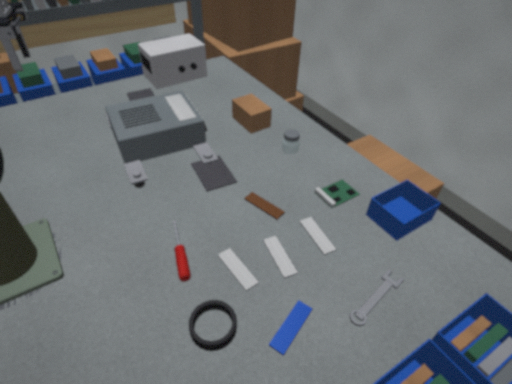

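```bash
cat > h.py <<'E'
from cell import bot, viewer
import cv2, numpy as np
def K(m):
    f=192/np.tan(np.radians(m["fov_y"]/2)); return np.array([[f,0,m["cx"]],[0,f,m["cy"]],[0,0,1.]])
def D(m): return np.array([m["k1"],0,0,0,0.])
def cast(n,uv,z):
    m=viewer.camera_model(n); p=cv2.undistortPoints(np.float64(uv).reshape(-1,1,2),K(m),D(m))[:,0]
    d=np.c_[p,np.ones(len(p))]@m["R"]; c=-m["R"].T@m["t"]; return c+d*((z-c[2])/d[:,2])[:,None]
def proj(n,X):
    m=viewer.camera_model(n); return cv2.projectPoints(np.float64(X).reshape(-1,1,3),cv2.Rodrigues(m["R"])[0],m["t"],K(m),D(m))[0][:,0]
def rects(n,mask,z,amin=60):
    out=[]
    for c in cv2.findContours(mask.astype(np.uint8),cv2.RETR_EXTERNAL,cv2.CHAIN_APPROX_NONE)[0]:
        if cv2.contourArea(c)<amin: continue
        w=cast(n,c,z)[:,:2]; (x,y),(a,b),_=r=cv2.minAreaRect(np.float32(w*1000))
        bx=cv2.boxPoints(r); e=bx[1]-bx[0] if np.linalg.norm(bx[1]-bx[0])>np.linalg.norm(bx[2]-bx[1]) else bx[2]-bx[1]
        out.append((c[:,0].mean(0).round(),np.round([x,y],1),np.round(sorted((a,b)),1),round(float(np.degrees(np.arctan2(e[1],e[0])))%180,1)))
    return out
E
python3 - <<'E'
from h import *
for n in("top","side"):
    im=cv2.imread(f"pics/{n}0.png"); h=cv2.cvtColor(im,cv2.COLOR_BGR2HSV)
    print(n,"white"); [print(*r) for r in rects(n,(h[...,2]>135)&(h[...,1]<60),.006)]
    print("dark"); 
    for z in(.005,.011): [print(z,*r) for r in rects(n,(h[...,2]<72)&(h[...,2]>30)&(h[...,1]<70),z,200)]
im=cv2.imread("pics/top0.png")[165:310,0:230]
s=cv2.imread("pics/side0.png")[80:210,90:260]
cv2.imwrite("pics/crop1.png",np.vstack([cv2.resize(im,(560,353),interpolation=2),cv2.resize(s,(560,240*560//314),interpolation=2)])[:800])
cv2.imwrite("pics/crop1.png",np.hstack([cv2.resize(im,None,fx=3.4,fy=3.4,interpolation=2)]))
E
```

```text
top white
[315. 241.] [ 415.1 -270. ] [ 28.8 105. ] 93.6
[322. 202.] [ 512.8 -291.3] [ 28.5 105.7] 80.1
[ 96. 197.] [530.4 287.1] [ 50.7 163.2] 83.9
[320. 158.] [ 624.  -287.9] [ 30.1 106.8] 82.6
dark
0.005 [ 18. 210.] [493.9 517.2] [92.  92.3] 174.1
0.005 [137. 235.] [430.9 175.9] [ 32.4 267.5] 175.0
0.005 [188. 199.] [522.3  43.9] [ 91.4 130.7] 83.9
0.011 [ 18. 210.] [493.8 513.4] [91.5 91.8] 174.1
0.011 [137. 235.] [431.1 174.2] [ 32.2 266. ] 175.0
0.011 [188. 199.] [522.  43.] [ 90.9 129.9] 83.9
side white
[498. 355.] [ 725.5 -677.8] [18.4 79.9] 179.5
[376. 296.] [ 620.1 -479. ] [ 31.7 153.1] 11.9
[238. 268.] [ 416.3 -270.3] [ 37.5 114.4] 93.7
[276. 249.] [ 518.8 -283.4] [ 52.1 132.1] 84.0
[318. 234.] [ 627.3 -287.3] [ 41.3 118.2] 82.6
[224. 205.] [485.5 -89.9] [ 92.  112.8] 96.8
[312. 185.] [ 717.3 -163.5] [ 52.7 133.5] 81.3
[135. 171.] [336.6 157.8] [48.6 83.5] 82.9
[342. 157.] [874.1 -97.6] [88.4 90.4] 105.2
[206. 152.] [547.7 135. ] [49.6 83.7] 87.3
[180. 107.] [589.2 422.7] [ 67.2 189.7] 83.9
[171.  44.] [790.6 980.1] [198.5 269.7] 180.0
dark
0.005 [212. 325.] [ 309.9 -356.4] [86.4 97.1] 59.6
0.005 [476. 231.] [ 957.9 -475.3] [ 30.7 195.9] 89.9
0.005 [ 10. 239.] [30.3 96.8] [ 70.4 305.1] 84.7
0.005 [163. 142.] [468.1 247.1] [114.3 274.3] 174.3
0.005 [326. 125.] [957.3  74.3] [ 28.1 246.8] 90.0
0.005 [197.  18.] [1066.2 1240.2] [ 90.6 676.3] 68.8
0.005 [69. 12.] [ 476.6 1466.9] [ 823.1 1035.2] 152.0
0.011 [212. 325.] [ 308.8 -359.3] [85.6 96.2] 59.6
0.011 [476. 231.] [ 950.9 -477.1] [ 30.4 194.1] 89.9
0.011 [ 10. 239.] [31.8 89.8] [ 69.8 302.3] 84.7
0.011 [163. 142.] [465.6 238.7] [113.2 271.7] 174.3
0.011 [326. 125.] [950.2  67.6] [ 27.8 244.5] 90.0
0.011 [197.  18.] [1058.2 1222.6] [ 89.8 670.1] 68.8
0.011 [69. 12.] [ 474.  1447.3] [ 815.6 1025.6] 152.0
```

View pics/crop1.png

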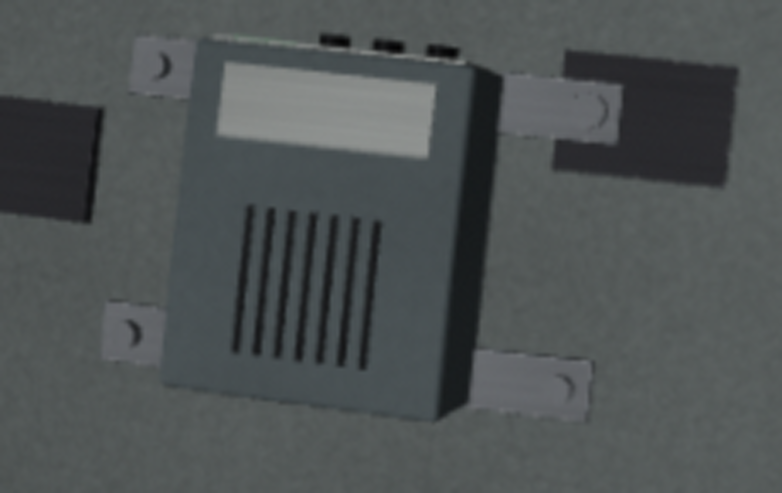

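```bash
python3 - <<'E'
from h import *
p=np.array([.5223,.0439]);a=np.radians(-6.1);R=np.array([[np.cos(a),-np.sin(a)],[np.sin(a),np.cos(a)]])
foot=p+R@[0,.035]; mid=foot-R@[.1,-.165]
print("foot",foot,"mid",mid)
for s in((100,-165),(-100,-165),(100,165),(-100,165)):
    q=mid+R@(np.array(s)/1000); uv=proj("top",[*q,.046])[0]; print(s,uv,(uv-[0,165])*3.4, proj("side",[*q,.046])[0])
print(proj("top",[*(foot+R@[0,-.022]),.036]))
# plate edge row positions in the top picture for thickness: outer-edge ray
g=cv2.cvtColor(cv2.imread("pics/side0.png"),cv2.COLOR_BGR2GRAY)
for z in(.005,.011):
    print(z,[proj("side",[*(p+R@(np.array(c)/1000)),zz])[0].round(1).tolist() for c in((-45,-65),(45,-65)) for zz in(0,z)])
cv2.imwrite("pics/crop2.png",cv2.resize(g[130:200,170:260],None,fx=8,fy=8,interpolation=2))
E
```

```text
foot [0.52601924 0.07870183] mid [0.44411902 0.253394  ]
(100, -165) [172.28480826 197.17521644] [585.7683481  109.39573591] [207.25214813 152.76809859]
(-100, -165) [163.76833836 279.60061452] [556.81235043 389.64208936] [135.89057096 172.28855869]
(100, 165) [ 44.30288392 184.24663486] [150.62980533  65.43855854] [172.23031215  99.71857556]
(-100, 165) [ 35.76555734 263.6062079 ] [121.60289497 335.26110687] [112.04849861 112.50658258]
[[181.950762   198.28557218]]
0.005 [[206.2, 191.3], [206.1, 190.0], [236.8, 181.8], [236.7, 180.4]]
0.011 [[206.2, 191.3], [205.9, 188.3], [236.8, 181.8], [236.7, 178.8]]
```

Call:
{"api": "step_arm", "payload": {"rows": [[0.1,[0.081,-0.219,0],[0,0,-0.1425]],[0.1,[0.081,-0.219,0],[0,0,-0.1425]],[0.1,[0.081,-0.219,0],[0,0,-0.1425]],[0.1,[0.081,-0.219,0],[0,0,-0.1425]],[0.1,[0.081,-0.219,0],[0,0,-0.1425]]], "squeeze": 20}}

```text
t: 0.72
tool_pos: [0.2623, 0.3251, 0.205]
orientation: [-0.0, 0.333, 0.943, -0.0]
ft_force: [0.3, 0.2, 0.5]
width: 0.554
```

Call:
{"api": "step_arm", "payload": {"rows": [[0.1,[0.081,-0.219,0],[0,0,-0.1425]],[0.1,[0.081,-0.219,0],[0,0,-0.1425]],[0.1,[0.081,-0.219,0],[0,0,-0.1425]],[0.1,[0.081,-0.219,0],[0,0,-0.1425]],[0.1,[0.081,-0.219,0],[0,0,-0.1425]]]}}

```text
t: 1.35
tool_pos: [0.3433, 0.1062, 0.2052]
orientation: [0.0, 0.495, 0.869, 0.0]
ft_force: [0.1, 0.2, 0.1]
width: 0.547
```

Call:
{"api": "step_arm", "payload": {"rows": [[0.1,[0.081,-0.219,0],[0,0,-0.1425]],[0.1,[0.081,-0.219,0],[0,0,-0.1425]],[0.1,[0.081,-0.219,0],[0,0,-0.1425]],[0.1,[0.081,-0.219,0],[0,0,-0.1425]],[0.1,[0.081,-0.219,0],[0,0,-0.1425]]]}}

```text
t: 1.98
tool_pos: [0.4243, -0.1128, 0.2051]
orientation: [-0.0, 0.641, 0.767, 0.0]
ft_force: [-0.2, 0.1, 0.3]
width: 0.552
```

View pics/crop2.png

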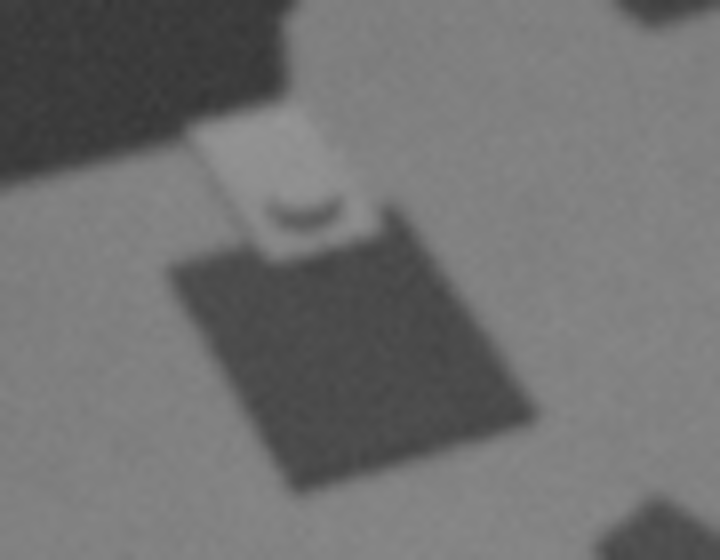

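Call:
{"api": "step_arm", "payload": {"rows": [[0.1,[0.083,-0.213,-0.14],[0,0,-0.14]],[0.1,[0.083,-0.213,-0.14],[0,0,-0.14]],[0.1,[0.083,-0.213,-0.14],[0,0,-0.14]],[0.1,[0.083,-0.213,-0.14],[0,0,-0.14]],[0.1,[0.083,-0.213,-0.14],[0,0,-0.14]]]}}

```text
t: 2.6
tool_pos: [0.5074, -0.3255, 0.0639]
orientation: [-0.0, 0.765, 0.644, -0.0]
ft_force: [0.7, 0.3, 0.6]
width: 0.55
```

Call:
{"api": "step_arm", "payload": {"rows": [[0.1,[0,0,-0.1],[0,0,0]],[0.1,[0,0,-0.1],[0,0,0]],[0.1,[0,0,-0.05],[0,0,0]],[0.1,[0,0,0],[0,0,0]]]}}

```text
t: 3.1
tool_pos: [0.5067, -0.3228, 0.0149]
orientation: [-0.001, 0.764, 0.645, -0.0]
ft_force: [-0.3, -0.3, 0.2]
width: 0.551
```

```bash
python3 - <<'E'
from h import *
print(bot.sense()["tool_pos"])
a=viewer.camera("top")[90:270,200:400];b=viewer.camera("side")[180:330,190:390]
cv2.imwrite("pics/c3.png",np.hstack([cv2.resize(a,(400,360),interpolation=2),cv2.resize(b,(400,360),interpolation=2)]))
E
```

```text
[ 0.50673538 -0.32282216  0.01489717]
```

View pics/c3.png

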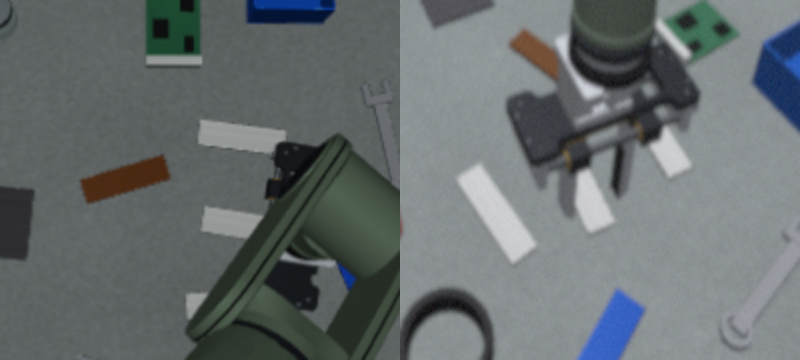

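Call:
{"api": "step_arm", "payload": {"rows": [[0.1,[0,0,-0.04],[0,0,0]],[0.1,[0,0,-0.025],[0,0,0]],[0.1,[0,0,0],[0,0,0]]]}}

```text
t: 3.58
tool_pos: [0.5069, -0.324, 0.0019]
orientation: [-0.001, 0.764, 0.645, -0.0]
ft_force: [-0.7, 0.4, 0.0]
width: 0.55
```

Call:
{"api": "step_arm", "payload": {"rows": [[-0.6,[0,0,0],[0,0,0]],[-0.6,[0,0,0],[0,0,0]],[-0.6,[0,0,0],[0,0,0]],[-0.6,[0,0,0],[0,0,0]],[-0.6,[0,0,0],[0,0,0]]], "squeeze": 25}}

```text
t: 4.2
tool_pos: [0.5075, -0.3245, 0.0026]
orientation: [0.0, 0.764, 0.645, 0.0]
ft_force: [-0.4, 0.7, 0.3]
width: 0.333
```

Call:
{"api": "step_arm", "payload": {"rows": [[-0.6,[0,0,0.1],[0,0,0]],[-0.6,[0,0,0.1],[0,0,0]],[-0.6,[0.005,0.233,0],[0,0,0.026]],[-0.6,[0.005,0.233,0],[0,0,0.026]],[-0.6,[0.005,0.233,0],[0,0,0.026]]]}}

```text
t: 4.82
tool_pos: [0.5112, -0.1839, 0.0445]
orientation: [0.001, 0.752, 0.66, 0.001]
ft_force: [0.6, 0.7, -0.3]
width: 0.331
```

Call:
{"api": "step_arm", "payload": {"rows": [[-0.6,[0.005,0.233,0],[0,0,0.026]],[-0.6,[0.005,0.233,0],[0,0,0.026]],[-0.6,[0.003,0.2,0],[0,0,0]],[-0.6,[0,0,0],[0,0,0]],[-0.6,[0,0,0],[0,0,0]]]}}

```text
t: 5.45
tool_pos: [0.5139, -0.0519, 0.0438]
orientation: [0.001, 0.743, 0.67, 0.0]
ft_force: [0.1, -0.0, -0.9]
width: 0.328
```

```bash
python3 - <<'E'
from h import *
s=bot.sense();print(s["tool_pos"],s["orientation"],s["width"])
a=viewer.camera("top");b=viewer.camera("side")
cv2.imwrite("pics/t4.png",a);cv2.imwrite("pics/s4.png",b)
cv2.imwrite("pics/c4.png",np.hstack([cv2.resize(a[150:260,140:290],(450,330),interpolation=2),cv2.resize(b[120:240,170:290],(330,330),interpolation=2)]))
E
```

```text
[ 0.51390398 -0.05189919  0.04375778] [1.16467933e-03 7.42637289e-01 6.69692674e-01 4.72130106e-04] 0.328126085238034
```

View pics/c4.png

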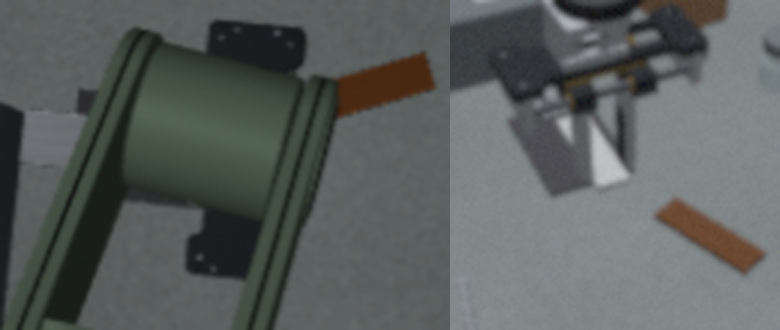

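Call:
{"api": "step_arm", "payload": {"rows": [[-0.6,[-0.007,0,-0.06],[0,0,0]],[-0.6,[0,0,-0.06],[0,0,0]],[-0.6,[0,0,-0.015],[0,0,0]],[-0.6,[0,0,0],[0,0,0]]]}}

```text
t: 6.05
tool_pos: [0.511, -0.0513, 0.0147]
orientation: [-0.001, 0.743, 0.669, -0.0]
ft_force: [0.2, 0.3, -1.1]
width: 0.335
```

```bash
python3 - <<'E'
from h import *
print(cast("side",[[223.8,188],[235.5,184.4]],.0475))
E
```

```text
[[ 0.49366517 -0.07489926  0.0475    ]
 [ 0.52562181 -0.07857962  0.0475    ]]
```

Call:
{"api": "step_arm", "payload": {"rows": [[-0.6,[0,0,-0.01],[0,0,0]],[-0.6,[0,0,0],[0,0,0]]]}}

```text
t: 6.3
tool_pos: [0.5117, -0.0513, 0.0136]
orientation: [0.0, 0.743, 0.67, 0.0]
ft_force: [0.5, 0.6, -1.3]
width: 0.331
```

Call:
{"api": "step_arm", "payload": {"rows": [[-0.6,[0,0,-0.01],[0,0,0]],[-0.6,[0,0,0],[0,0,0]]]}}

```text
t: 6.55
tool_pos: [0.5115, -0.0513, 0.0114]
orientation: [-0.0, 0.743, 0.67, -0.0]
ft_force: [-0.4, 0.5, -0.4]
width: 0.331
```

Call:
{"api": "step_arm", "payload": {"rows": [[-0.6,[0,0,-0.01],[0,0,0]],[-0.6,[0,0,0],[0,0,0]]]}}

```text
t: 6.8
tool_pos: [0.5113, -0.0513, 0.0093]
orientation: [-0.0, 0.743, 0.67, -0.0]
ft_force: [-0.3, -0.2, -0.9]
width: 0.335
```

Call:
{"api": "step_arm", "payload": {"rows": [[-0.6,[0,0,-0.005],[0,0,0]],[-0.6,[0,0,0],[0,0,0]]]}}

```text
t: 7.05
tool_pos: [0.5114, -0.0513, 0.0084]
orientation: [-0.0, 0.743, 0.669, -0.0]
ft_force: [-0.3, -0.2, -0.9]
width: 0.334
```

Call:
{"api": "step_arm", "payload": {"rows": [[-0.6,[0,0,-0.005],[0,0,0]],[-0.6,[0,0,0],[0,0,0]]]}}

```text
t: 7.3
tool_pos: [0.5116, -0.0514, 0.0075]
orientation: [0.0, 0.743, 0.669, 0.0]
ft_force: [-0.1, 0.1, 0.6]
width: 0.334
```

Call:
{"api": "step_arm", "payload": {"rows": [[-0.6,[0.0064,0.06,0],[0,0,0]],[-0.6,[0.0064,0.06,0],[0,0,0]],[-0.6,[0.0064,0.06,0],[0,0,0]]]}}

```text
t: 7.68
tool_pos: [0.5155, -0.0143, 0.0076]
orientation: [0.0, 0.743, 0.67, 0.0]
ft_force: [0.3, -0.4, 1.1]
width: 0.332
```

Call:
{"api": "step_arm", "payload": {"rows": [[-0.6,[0.0064,0.06,0],[0,0,0]],[-0.6,[0.0064,0.06,0],[0,0,0]],[-0.6,[0.0064,0.06,0],[0,0,0]],[-0.6,[0.003,0.03,0],[0,0,0]],[-0.6,[0,0,0],[0,0,0]]]}}

```text
t: 8.3
tool_pos: [0.52, 0.0277, 0.0076]
orientation: [-0.0, 0.743, 0.67, 0.001]
ft_force: [-0.2, 1.4, 1.5]
width: 0.334
```

Call:
{"api": "step_arm", "payload": {"rows": [[0.0,[0,0,0],[0,0,0]],[0.0,[0,0,0],[0,0,0]],[0.0,[0,0,0],[0,0,0]],[0.0,[0,0,0.1],[0,0,0]],[0.0,[0,0,0.15],[0,0,0]]]}}

```text
t: 8.93
tool_pos: [0.5183, 0.0266, 0.0567]
orientation: [-0.001, 0.743, 0.669, -0.001]
ft_force: [0.9, -0.4, 0.0]
width: 0.502
```

Call:
{"api": "step_arm", "payload": {"rows": [[0.1,[0.073,-0.248,0],[0,0,-0.007]],[0.1,[0.073,-0.248,0],[0,0,-0.007]],[0.1,[0.073,-0.248,0],[0,0,-0.007]],[0.1,[0.073,-0.248,0],[0,0,-0.007]],[0.1,[0.073,-0.248,0],[0,0,-0.007]]]}}

```text
t: 9.55
tool_pos: [0.5929, -0.2231, 0.0572]
orientation: [-0.0, 0.749, 0.663, 0.0]
ft_force: [0.1, 1.1, -0.1]
width: 0.549
```

Call:
{"api": "step_arm", "payload": {"rows": [[0.1,[0.073,-0.248,0],[0,0,-0.007]],[0.1,[0.073,-0.248,-0.1],[0,0,-0.007]],[0.1,[0,0,-0.1],[0,0,0]],[0.1,[0,0,0],[0,0,0]]]}}

```text
t: 10.05
tool_pos: [0.6192, -0.3186, 0.0139]
orientation: [-0.004, 0.751, 0.66, -0.001]
ft_force: [-0.2, 0.6, 0.7]
width: 0.551
```

```bash
python3 - <<'E'
from h import *
s=bot.sense();print(s["tool_pos"],s["orientation"],s["width"])
a=viewer.camera("top");b=viewer.camera("side")
cv2.imwrite("pics/t5.png",a);cv2.imwrite("pics/s5.png",b)
h=cv2.cvtColor(a,cv2.COLOR_BGR2HSV)
for r in rects("top",(h[...,2]>135)&(h[...,1]<60),.011): print(*r)
cv2.imwrite("pics/c5.png",np.hstack([cv2.resize(a[150:250,140:260],(396,330),interpolation=2),cv2.resize(b[120:300,180:380],(367,330),interpolation=2)]))
E
```

```text
[ 0.61924345 -0.31860676  0.01391098] [-3.63533843e-03  7.51169463e-01  6.60099033e-01 -6.98951585e-04] 0.5513637321717874
[193. 201.] [519.1  33.9] [29.9 51.9] 83.9
[ 96. 197.] [530.6 285.9] [ 53.9 165. ] 83.5
[307. 156.] [ 627.7 -255.6] [30.6 43.8] 82.6
[287. 120.] [ 722.9 -203.2] [ 7.8 68.6] 89.8
```

View pics/c5.png

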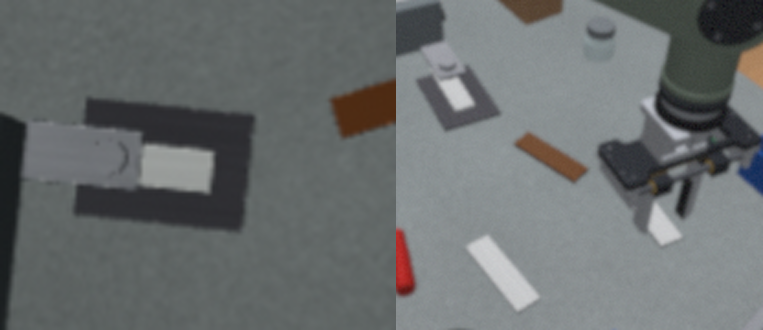

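Call:
{"api": "step_arm", "payload": {"rows": [[0.1,[0,0,-0.035],[0,0,0]],[0.1,[0,0,-0.024],[0,0,0]],[0.1,[0,0,0],[0,0,0]]]}}

```text
t: 10.52
tool_pos: [0.6217, -0.3198, 0.0053]
orientation: [-0.0, 0.751, 0.661, -0.0]
ft_force: [0.7, 0.4, -0.3]
width: 0.549
```

Call:
{"api": "step_arm", "payload": {"rows": [[-0.6,[0,0,0],[0,0,0]],[-0.6,[0,0,0],[0,0,0]],[-0.6,[0,0,0],[0,0,0]],[-0.6,[0,0,0],[0,0,0]],[-0.6,[0,0,0],[0,0,0]]]}}

```text
t: 11.15
tool_pos: [0.6224, -0.3209, 0.0064]
orientation: [0.001, 0.751, 0.66, 0.0]
ft_force: [-1.2, 0.2, 4.2]
width: 0.201
```

Call:
{"api": "step_arm", "payload": {"rows": [[0.1,[0,0,0.02],[0,0,0]],[0.1,[0,0,0.02],[0,0,0]],[0.1,[0,0,0],[0,0,0]],[0.1,[0,0,0],[0,0,0]],[0.1,[0,0,0],[0,0,0]]]}}

```text
t: 11.78
tool_pos: [0.6219, -0.3204, 0.0134]
orientation: [-0.0, 0.751, 0.66, -0.0]
ft_force: [0.3, 0.3, 0.0]
width: 0.549
```

```bash
python3 - <<'E'
from h import *
s=bot.sense();print(s["tool_pos"],s["orientation"],s["width"])
a=viewer.camera("top");b=viewer.camera("side")
cv2.imwrite("pics/t6.png",a);cv2.imwrite("pics/s6.png",b)
h=cv2.cvtColor(a,cv2.COLOR_BGR2HSV)
for r in rects("top",(h[...,2]>135)&(h[...,1]<60),.006): print(*r)
cv2.imwrite("pics/c6.png",cv2.resize(b[190:270,280:380],(600,480),interpolation=2))
E
```

```text
[ 0.62185309 -0.32038508  0.01338521] [-2.25292125e-04  7.50958906e-01  6.60348899e-01 -4.73658141e-05] 0.5493592746968371
[193. 200.] [519.3  34.6] [30.3 52.1] 84.4
[ 96. 197.] [530.9 287.8] [ 54.1 165.8] 83.5
[349. 163.] [ 616.1 -362.6] [19.4 80.6] 80.5
[307. 156.] [ 628.7 -256. ] [30.8 45. ] 83.4
[287. 120.] [ 724.1 -203.7] [ 7.8 69. ] 89.8
```

View pics/c6.png

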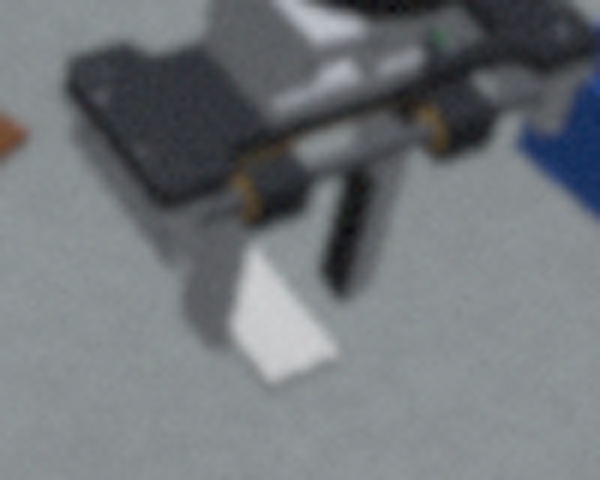

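Call:
{"api": "step_arm", "payload": {"rows": [[0.1,[-0.004,0,-0.035],[0,0,0]],[0.1,[0,0,-0.02],[0,0,0]],[0.1,[0,0,0],[0,0,0]]]}}

```text
t: 12.25
tool_pos: [0.6206, -0.3201, 0.0017]
orientation: [-0.001, 0.751, 0.66, -0.0]
ft_force: [-0.6, -0.4, 0.1]
width: 0.55
```

Call:
{"api": "step_arm", "payload": {"rows": [[-0.6,[0,0,0],[0,0,0]],[-0.6,[0,0,0],[0,0,0]],[-0.6,[0,0,0],[0,0,0]],[-0.6,[0,0,0],[0,0,0]],[-0.6,[0,0,0],[0,0,0]]]}}

```text
t: 12.88
tool_pos: [0.6214, -0.3206, 0.0029]
orientation: [0.0, 0.751, 0.66, 0.0]
ft_force: [0.0, -0.4, 1.1]
width: 0.332
```

Call:
{"api": "step_arm", "payload": {"rows": [[-0.6,[0,0,0.1],[0,0,0]],[-0.6,[0,0,0.1],[0,0,0]],[-0.6,[-0.108,0.269,0],[0,0,0.01]],[-0.6,[-0.108,0.269,0],[0,0,0.01]],[-0.6,[-0.108,0.269,0],[0,0,0.01]]]}}

```text
t: 13.5
tool_pos: [0.5568, -0.1582, 0.0448]
orientation: [0.001, 0.746, 0.666, 0.001]
ft_force: [0.9, 1.0, -0.6]
width: 0.332
```

Call:
{"api": "step_arm", "payload": {"rows": [[-0.6,[-0.108,0.269,0],[0,0,0.01]],[-0.6,[-0.106,0.269,0],[0,0,0.005]],[-0.6,[0,0,0],[0,0,0]],[-0.6,[0,0,-0.05],[0,0,0]],[-0.6,[0,0,0],[0,0,0]]]}}

```text
t: 14.12
tool_pos: [0.514, -0.0527, 0.0324]
orientation: [0.0, 0.744, 0.668, -0.0]
ft_force: [-0.6, 0.3, -1.0]
width: 0.334
```

```bash
python3 - <<'E'
from h import *
s=bot.sense();print(s["tool_pos"],s["orientation"],s["width"])
b=viewer.camera("side")
cv2.imwrite("pics/s7.png",b)
cv2.imwrite("pics/c7.png",cv2.resize(b[130:210,180:280],(600,480),interpolation=2))
print(cast("side",[[325.3,253.8],[336.3,248.7]],.006))
E
```

```text
[ 0.51397537 -0.05266642  0.03241918] [ 9.45714827e-06  7.43958831e-01  6.68225441e-01 -1.34451453e-04] 0.33403496836844365
[[ 0.60261278 -0.34445493  0.006     ]
 [ 0.63355488 -0.3467017   0.006     ]]
```

View pics/c7.png

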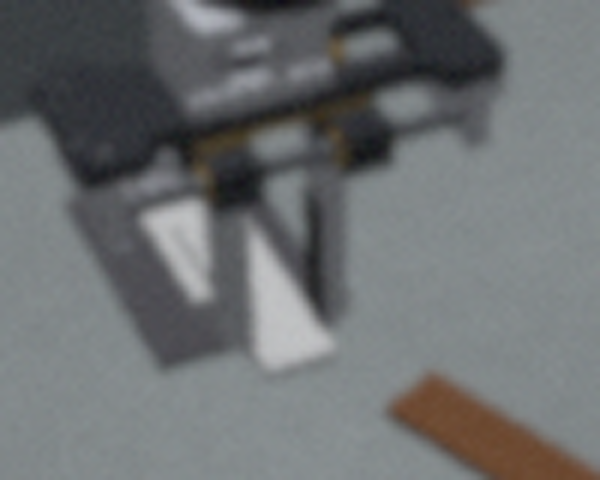

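Call:
{"api": "step_arm", "payload": {"rows": [[-0.6,[-0.002,0,-0.06],[0,0,0]],[-0.6,[0,0,-0.02],[0,0,0]],[-0.6,[0,0,0],[0,0,0]],[-0.6,[0,0,0],[0,0,0]]]}}

```text
t: 14.68
tool_pos: [0.5133, -0.0516, 0.0166]
orientation: [-0.0, 0.744, 0.669, 0.0]
ft_force: [0.0, 0.2, -0.0]
width: 0.329
```

Call:
{"api": "step_arm", "payload": {"rows": [[-0.6,[0,0,-0.006],[0,0,0]],[-0.6,[0,0,0],[0,0,0]]]}}

```text
t: 14.92
tool_pos: [0.5133, -0.0515, 0.0156]
orientation: [0.0, 0.743, 0.669, 0.0]
ft_force: [-0.1, 0.4, -1.0]
width: 0.337
```

Call:
{"api": "step_arm", "payload": {"rows": [[-0.6,[0,0,-0.004],[0,0,0]],[-0.6,[0,0,0],[0,0,0]]]}}

```text
t: 15.18
tool_pos: [0.5132, -0.0515, 0.0147]
orientation: [-0.0, 0.743, 0.669, -0.0]
ft_force: [0.1, -0.9, -0.4]
width: 0.338
```

Call:
{"api": "step_arm", "payload": {"rows": [[-0.6,[0,0,-0.003],[0,0,0]],[-0.6,[0,0,0],[0,0,0]]]}}

```text
t: 15.42
tool_pos: [0.5132, -0.0515, 0.014]
orientation: [0.0, 0.744, 0.669, 0.0]
ft_force: [-0.6, -0.0, -0.5]
width: 0.333
```

Call:
{"api": "step_arm", "payload": {"rows": [[-0.6,[0,0,-0.002],[0,0,0]],[-0.6,[0,0,0],[0,0,0]]]}}

```text
t: 15.68
tool_pos: [0.5133, -0.0516, 0.0137]
orientation: [0.0, 0.743, 0.669, 0.0]
ft_force: [0.3, -0.5, 0.8]
width: 0.334
```

Call:
{"api": "step_arm", "payload": {"rows": [[-0.6,[0,0,-0.002],[0,0,0]],[-0.6,[0,0,0],[0,0,0]]]}}

```text
t: 15.92
tool_pos: [0.5133, -0.0516, 0.0133]
orientation: [0.0, 0.743, 0.669, 0.0]
ft_force: [-0.7, -0.4, -0.3]
width: 0.336
```

Call:
{"api": "step_arm", "payload": {"rows": [[-0.6,[0.005,0.05,0],[0,0,0]],[-0.6,[0.005,0.05,0],[0,0,0]],[-0.6,[0.005,0.05,0],[0,0,0]],[-0.6,[0,0,0],[0,0,0]]]}}

```text
t: 16.42
tool_pos: [0.5165, -0.0202, 0.0134]
orientation: [-0.0, 0.743, 0.669, 0.0]
ft_force: [0.3, 1.4, 1.5]
width: 0.332
```

Call:
{"api": "step_arm", "payload": {"rows": [[-0.6,[0.002,0.02,0],[0,0,0]],[-0.6,[0.002,0.02,0],[0,0,0]],[-0.6,[0,0,0],[0,0,0]]]}}

```text
t: 16.8
tool_pos: [0.5175, -0.0135, 0.0136]
orientation: [0.0, 0.743, 0.669, 0.0]
ft_force: [-0.1, -1.4, 3.7]
width: 0.332
```

Call:
{"api": "step_arm", "payload": {"rows": [[-0.6,[0,0,0.002],[0,0,0]],[-0.6,[0,0,0],[0,0,0]]]}}

```text
t: 17.05
tool_pos: [0.5173, -0.0135, 0.0136]
orientation: [0.0, 0.744, 0.669, 0.0]
ft_force: [1.4, -0.7, 1.7]
width: 0.329
```

```bash
python3 - <<'E'
from h import *
s=bot.sense();print(s["tool_pos"],s["ft_force"],s["ft_torque"],s["width"])
b=viewer.camera("side")
cv2.imwrite("pics/s8.png",b)
cv2.imwrite("pics/c8.png",cv2.resize(b[130:210,180:280],(600,480),interpolation=2))
E
```

```text
[ 0.51728172 -0.01348293  0.01363962] [ 1.42704638 -0.65185367  1.73675401] [-0.03579491 -0.21878145 -0.03172052] 0.3289835843857874
```

View pics/c8.png

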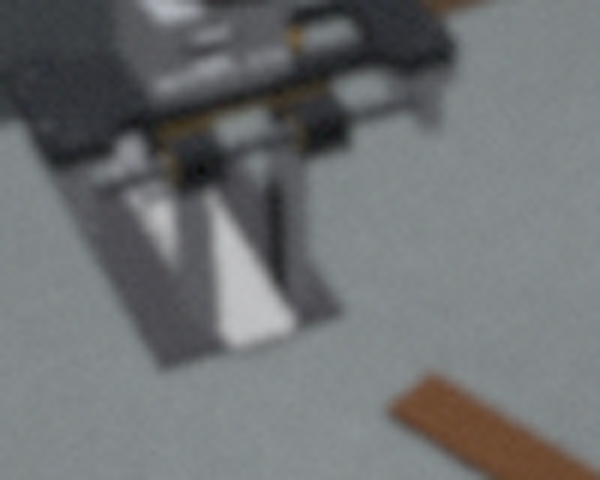

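Call:
{"api": "step_arm", "payload": {"rows": [[-0.6,[0.002,0.02,0],[0,0,0]],[-0.6,[0,0,0],[0,0,0]]]}}

```text
t: 17.35
tool_pos: [0.5173, -0.0094, 0.0137]
orientation: [-0.0, 0.743, 0.669, -0.0]
ft_force: [-0.8, -0.9, 2.8]
width: 0.33
```

Call:
{"api": "step_arm", "payload": {"rows": [[-0.6,[0.002,0.02,0],[0,0,0]],[-0.6,[0,0,0],[0,0,0]]]}}

```text
t: 17.6
tool_pos: [0.5178, -0.0052, 0.0137]
orientation: [-0.0, 0.743, 0.669, 0.0]
ft_force: [0.3, -2.1, 3.6]
width: 0.335
```

Call:
{"api": "step_arm", "payload": {"rows": [[-0.6,[0,0,0.0015],[0,0,0]],[-0.6,[0.002,0.02,0],[0,0,0]],[-0.6,[0,0,0],[0,0,0]]]}}

```text
t: 17.98
tool_pos: [0.518, -0.0011, 0.0138]
orientation: [-0.0, 0.743, 0.669, 0.0]
ft_force: [0.4, -0.2, 1.3]
width: 0.328
```

Call:
{"api": "step_arm", "payload": {"rows": [[-0.6,[0.002,0.02,0],[0,0,0]],[-0.6,[0,0,0],[0,0,0]]]}}

```text
t: 18.23
tool_pos: [0.5184, 0.003, 0.0138]
orientation: [-0.0, 0.743, 0.669, 0.0]
ft_force: [0.6, 0.2, 2.1]
width: 0.332
```

```bash
python3 - <<'E'
from h import *
s=bot.sense();print(s["tool_pos"],s["ft_force"],s["ft_torque"],s["width"])
a=viewer.camera("top");b=viewer.camera("side")
cv2.imwrite("pics/s9.png",b);cv2.imwrite("pics/t9.png",a)
cv2.imwrite("pics/c9.png",np.hstack([cv2.resize(b[120:210,160:270],(440,360),interpolation=2),cv2.resize(a[150:250,130:230],(360,360),interpolation=2)]))
E
```

```text
[0.51844887 0.00299796 0.01382952] [0.56556743 0.16279135 2.08069473] [-0.0465767   0.07089287 -0.04030445] 0.3320097047525145
```

View pics/c9.png

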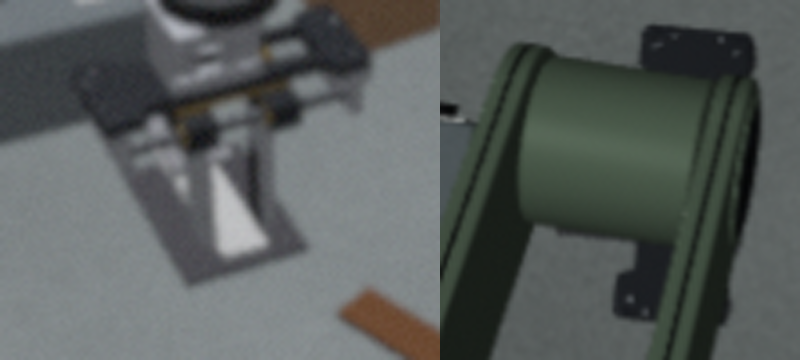

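Call:
{"api": "step_arm", "payload": {"rows": [[-0.6,[0,0,0.001],[0,0,0]],[-0.6,[0.002,0.02,0],[0,0,0]],[-0.6,[0.002,0.02,0],[0,0,0]],[-0.6,[0,0,0],[0,0,0]]]}}

```text
t: 18.82
tool_pos: [0.5191, 0.0109, 0.0139]
orientation: [-0.0, 0.743, 0.669, -0.0]
ft_force: [-0.3, 0.4, -0.9]
width: 0.333
```

Call:
{"api": "step_arm", "payload": {"rows": [[-0.6,[0.002,0.02,0],[0,0,0]],[-0.6,[0.002,0.02,0],[0,0,0]],[-0.6,[0.002,0.02,0],[0,0,0]],[-0.6,[0.001,0.01,0],[0,0,0]],[-0.6,[0,0,0],[0,0,0]]]}}

```text
t: 19.45
tool_pos: [0.5208, 0.0247, 0.0142]
orientation: [0.0, 0.743, 0.669, 0.0]
ft_force: [0.8, 0.5, -0.6]
width: 0.335
```

Call:
{"api": "step_arm", "payload": {"rows": [[0.0,[0,0,0],[0,0,0]],[0.0,[0,0,0],[0,0,0]],[0.0,[0,0,0],[0,0,0]],[0.0,[0,0,0.15],[0,0,0]],[0.0,[0,0,0.25],[0,0,0]]]}}

```text
t: 20.08
tool_pos: [0.5186, 0.0246, 0.093]
orientation: [-0.002, 0.744, 0.669, -0.002]
ft_force: [1.1, -0.1, 0.1]
width: 0.5
```

Call:
{"api": "step_arm", "payload": {"rows": [[-1,[0,-0.28,0],[0,0,0]],[-1,[0,-0.28,0],[0,0,0]],[-1,[0,-0.28,0],[0,0,0]],[-1,[0,-0.28,0],[0,0,0]],[-1,[0,-0.28,0],[0,0,0]]]}}

```text
t: 20.7
tool_pos: [0.5206, -0.2574, 0.0943]
orientation: [0.0, 0.744, 0.669, 0.0]
ft_force: [0.2, -0.2, -0.3]
width: 0.019
```

```bash
python3 - <<'E'
from h import *
s=bot.sense();print(s["tool_pos"],s["ft_force"],s["width"])
a=viewer.camera("top");b=viewer.camera("side")
cv2.imwrite("pics/t10.png",a);cv2.imwrite("pics/s10.png",b)
for n,i in(("top",a),("side",b)):
  h=cv2.cvtColor(i,cv2.COLOR_BGR2HSV)
  for r in rects(n,(h[...,2]>135)&(h[...,1]<60),.017):
    if abs(r[1][0]-520)<80 and -20<r[1][1]<120: print(n,*r)
  print([r for r in rects(n,(h[...,2]<72)&(h[...,2]>30)&(h[...,1]<70),.005,200) if abs(r[1][0]-520)<40 and abs(r[1][1]-44)<40])
cv2.imwrite("pics/c10.png",np.hstack([cv2.resize(b[130:210,170:260],(450,400),interpolation=2),cv2.resize(a[160:240,150:220],(350,400),interpolation=2)]))
E
```

```text
[ 0.52063821 -0.25740151  0.09430018] [ 0.23151858 -0.23233361 -0.31398069] 0.018682826760032495
top [194. 200.] [519.9  31.1] [30.2 54.4] 82.9
[(array([191., 199.]), array([522.7,  43.7]), array([ 89.9, 129.8]), 83.4)]
side [261. 271.] [470.8  46.4] [ 911.9 1315.4] 90.0
[]
```

View pics/c10.png

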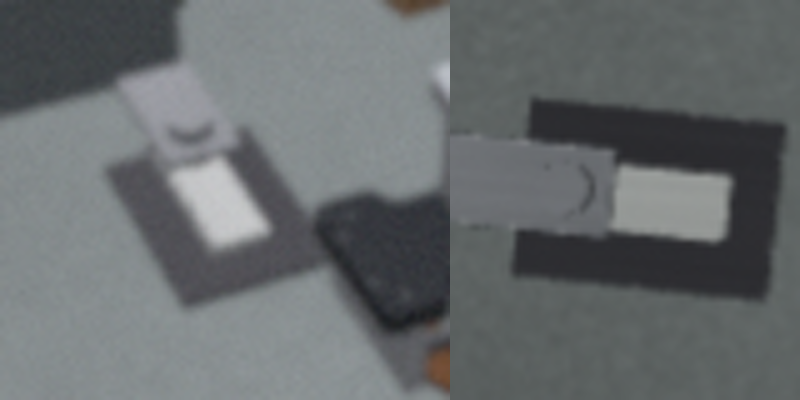

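Call:
{"api": "step_arm", "payload": {"rows": [[-1,[0.0045,0.28,0],[0,0,0]],[-1,[0.0045,0.28,0],[0,0,0]],[-1,[0.0045,0.28,0],[0,0,0]],[-1,[0.0045,0.28,0],[0,0,0]],[-1,[0.0045,0.28,0],[0,0,0]]]}}

```text
t: 21.42
tool_pos: [0.5246, 0.0271, 0.0942]
orientation: [-0.0, 0.743, 0.669, 0.0]
ft_force: [-0.6, -0.2, 0.7]
width: 0.005
```

Call:
{"api": "step_arm", "payload": {"rows": [[-1,[0.0045,0.28,0],[0,0,0]],[-1,[0,0,-0.1],[0,0,0]],[-1,[0,0,-0.1],[0,0,0]],[-1,[0,0,0],[0,0,0]],[-1,[0,0,0],[0,0,0]]]}}

```text
t: 22.05
tool_pos: [0.5264, 0.0807, 0.0547]
orientation: [0.0, 0.743, 0.669, 0.0]
ft_force: [-0.4, 0.7, -0.3]
width: 0.004
```

Call:
{"api": "step_arm", "payload": {"rows": [[-1,[0,0,-0.015],[0,0,0]],[-1,[0,0,-0.015],[0,0,0]],[-1,[0,0,0],[0,0,0]]]}}

```text
t: 22.42
tool_pos: [0.5261, 0.0803, 0.0481]
orientation: [-0.0, 0.744, 0.669, -0.0]
ft_force: [-1.0, -0.0, -0.3]
width: 0.005
```

Call:
{"api": "step_arm", "payload": {"rows": [[-1,[0,0,-0.005],[0,0,0]],[-1,[0,0,0],[0,0,0]]]}}

```text
t: 22.68
tool_pos: [0.5262, 0.0804, 0.0471]
orientation: [-0.0, 0.744, 0.669, -0.0]
ft_force: [-0.1, 0.3, 0.6]
width: 0.004
```

Call:
{"api": "step_arm", "payload": {"rows": [[-1,[0,0,-0.003],[0,0,0]],[-1,[0,0,0],[0,0,0]]]}}

```text
t: 22.92
tool_pos: [0.5262, 0.0805, 0.0465]
orientation: [-0.0, 0.743, 0.669, -0.0]
ft_force: [-0.4, 0.1, 1.0]
width: 0.005
```

Call:
{"api": "step_arm", "payload": {"rows": [[-1,[0,0,-0.002],[0,0,0]],[-1,[0,0,0],[0,0,0]]]}}

```text
t: 23.18
tool_pos: [0.5262, 0.0805, 0.0463]
orientation: [0.0, 0.743, 0.669, -0.0]
ft_force: [-0.7, -0.9, 1.9]
width: 0.005
```

Call:
{"api": "step_arm", "payload": {"rows": [[-1,[0,0,-0.001],[0,0,0]],[-1,[0,0,0],[0,0,0]]]}}

```text
t: 23.42
tool_pos: [0.5263, 0.0805, 0.0462]
orientation: [0.0, 0.743, 0.669, 0.0]
ft_force: [-0.7, -1.0, 3.5]
width: 0.011
```

Call:
{"api": "step_arm", "payload": {"rows": [[-1,[0,0,-0.001],[0,0,0]],[-1,[0,0,0],[0,0,0]]]}}

```text
t: 23.68
tool_pos: [0.5263, 0.0804, 0.0459]
orientation: [0.0, 0.743, 0.669, 0.0]
ft_force: [-1.0, -0.5, 2.5]
width: 0.007
```

Call:
{"api": "step_arm", "payload": {"rows": [[-1,[0,0,-0.001],[0,0,0]],[-1,[0,0,0],[0,0,0]]]}}

```text
t: 23.92
tool_pos: [0.5264, 0.0804, 0.0457]
orientation: [0.0, 0.743, 0.669, 0.0]
ft_force: [-0.4, -0.8, 4.4]
width: 0.005
```

Call:
{"api": "step_arm", "payload": {"rows": [[-1,[0,0,-0.001],[0,0,0]],[-1,[0,0,0],[0,0,0]]]}}

```text
t: 24.18
tool_pos: [0.5264, 0.0804, 0.0457]
orientation: [0.0, 0.743, 0.669, 0.0]
ft_force: [-0.9, -0.4, 5.3]
width: 0.004
```

Call:
{"api": "step_arm", "payload": {"rows": [[-1,[0,0,-0.0015],[0,0,0]],[-1,[0,0,0],[0,0,0]],[-1,[0,0,0],[0,0,0]],[-1,[0,0,0],[0,0,0]]]}}

```text
t: 24.68
tool_pos: [0.5264, 0.0804, 0.0457]
orientation: [0.0, 0.743, 0.669, 0.0]
ft_force: [-2.5, -1.1, 6.6]
width: 0.002
```

Call:
{"api": "step_arm", "payload": {"rows": [[-1,[0,0,0],[0,0,0]],[-1,[0,0,0],[0,0,0]],[-1,[0,0,0],[0,0,0]],[-1,[0,0,0],[0,0,0]]]}}

```text
t: 25.18
tool_pos: [0.5264, 0.0804, 0.0457]
orientation: [0.0, 0.743, 0.669, 0.0]
ft_force: [-2.9, -0.9, 7.6]
width: 0.004
```

Call:
{"api": "step_arm", "payload": {"rows": [[-1,[0,0,0.01],[0,0,0]],[-1,[0,0,0.05],[0,0,0]],[-1,[0,0,0.2],[0,0,0]],[-1,[0,-0.28,0.1],[0,0,0]],[-1,[0,-0.28,0],[0,0,0]]]}}

```text
t: 25.8
tool_pos: [0.5283, -0.0325, 0.1199]
orientation: [0.002, 0.743, 0.67, 0.002]
ft_force: [0.5, 0.9, -0.3]
width: 0.005
```

Call:
{"api": "step_arm", "payload": {"rows": [[-1,[0,-0.28,0],[0,0,0]],[-1,[0,-0.28,0],[0,0,0]],[-1,[0,-0.28,0],[0,0,0]],[-1,[0,-0.28,0],[0,0,0]],[-1,[0,0,0],[0,0,0]]]}}

```text
t: 26.42
tool_pos: [0.5261, -0.2596, 0.1174]
orientation: [0.001, 0.745, 0.667, -0.0]
ft_force: [0.7, 0.7, -0.0]
width: 0.006
```

```bash
python3 - <<'E'
from h import *
s=bot.sense();print(s["t"],s["tool_pos"],s["ft_force"])
a=viewer.camera("top");h=cv2.cvtColor(a,cv2.COLOR_BGR2HSV)
for r in rects("top",(h[...,2]>135)&(h[...,1]<60),.017):print(*r)
print([r for r in rects("top",(h[...,2]<72)&(h[...,2]>30)&(h[...,1]<70),.005,200) if r[1][1]<260])
# anything changed vs. start, outside shims/arm?
d=cv2.absdiff(cv2.GaussianBlur(a,(3,3),0),cv2.GaussianBlur(cv2.imread("pics/top0.png"),(3,3),0)).max(2)>30
for c in cv2.findContours(d.astype(np.uint8),cv2.RETR_EXTERNAL,2)[0]:
    if cv2.contourArea(c)>6: print(cv2.boundingRect(c))
E
```

```text
26.425 [ 0.52612755 -0.25956419  0.11741524] [ 0.68783577  0.72292249 -0.046262  ]
[315. 242.] [ 415.1 -268.2] [ 27.2 107.1] 89.3
[194. 200.] [519.7  31. ] [30.2 54.4] 83.5
[ 96. 197.] [530.4 283.5] [ 53.  163.9] 83.7
[287. 120.] [ 721.4 -202.7] [ 7.8 68.2] 89.8
[(array([138., 235.]), array([429.9, 175.8]), array([ 28.9, 265.2]), 174.7), (array([191., 199.]), array([522.6,  43.9]), array([ 89.5, 129.5]), 83.4), (array([283., 299.]), array([ 312.2, -227.8]), array([298. , 754.5]), 147.1)]
(287, 380, 5, 4)
(113, 378, 14, 6)
(182, 371, 11, 13)
(213, 361, 5, 5)
(339, 272, 9, 15)
(342, 271, 15, 24)
(358, 268, 5, 5)
(333, 266, 24, 35)
(293, 242, 11, 8)
(306, 210, 37, 29)
(343, 209, 6, 4)
(315, 207, 9, 3)
(181, 192, 26, 17)
(192, 134, 214, 250)
```

```bash
python3 -c "
from cell import bot
print(bot.hand_in())"
```

```text
the job is handed in; nothing more can be done
None
```

I slid two shims, one on top of the other, under the short foot, and the job is handed in at about 26.5 s. The case no longer rocks. The first shim's contact height showed the sole plate is the 5 mm one, so two were needed, and the third shim was not used.

**Press test:** pressing on the bolt head, the foot settled through the expected 0.6 mm or so of play. It then held firm at 5–7.6 N for about a second with no further movement, and I let go.

**Final picture:** the shims lie within about 0.5° of the case's axis and 1–2 mm off the foot's line. The plate has not moved within what the camera can measure.

**What went less cleanly:**
- My first close on the second shim was about 3 mm too high. The fingers rubbed its top at about 4 N; I then regripped it lower, and it had barely moved.
- Sliding that shim in met at most about 2 N of resistance and 4 N of vertical force.
- The arm and its shadow covered part of the bench in the last picture, so the tape and screwdriver could not be checked there. The arm was never moved near them at low height.

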